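# Key the dish carousel's hub to its shaft

## Robot

A 6-joint arm with a two-finger parallel gripper is mounted at the origin on the work surface. World frame = base frame: x ahead of the robot, y to its left, z up, the work surface at z = 0. Lengths are in mm, angles in rad, forces in N, time in s.
With the tool pointing down it reaches from about 325 to 875 mm from the base axis. Payload 4.4 kg.
Tool frame: the origin (TCP) lies on the centre line of the jaws, within the pads' length; the fingertips stand ahead of it and the grasp point (between the pads) lies 6 mm ahead of it (ctrl.tcp_to_tips is the z of the fingertips in the tool frame, in mm); z points along the fingers, y is the line along which they close (so a half turn about z gives the same grasp; the last joint's range is limited). The gripper opens to 85 mm and grips with 20 to 120 N. Pads are 22 mm wide; open, the fingers measure 114 mm over their backs; the gripper's body (76 mm by 85 mm) begins 54 mm behind the grasp point. The pads swing forward as they close: fully open they stand 13 mm farther back than shut.
Start: joints at [1.03, 0.207, 1.542, -0, 1.393, -0.15], TCP at [218.512, 531.865, 256.282] pointing down, gripper open.
Joint ranges: [-2.73, 2.73], [-0.86, 2.22], [0.23, 2.46], [-1.11, 4.25], [0.08, 2.63], [-2.82, 2.82]. Speed limits (rad/s): [2.79, 2.79, 3.14, 3.14, 3.14, 3.14].

## Interface

Orientations are given as a 3x3 rotation matrix whose columns are the frame's x, y, z axes.
In Python, from plant import ctrl, sensors, optics gives the robot as it stands. Calls block until the motion is done:
- ctrl.move_ptp(position, orientation): joint-space move of the TCP to a pose.
- ctrl.move_l(position, rot=None, vel=150, threshold=None): straight line of the TCP; rot=None keeps the orientation; vel is the mean speed in mm/s. With threshold (N) it stops when the force on the tool has changed by that much, and returns True; else False.
- ctrl.set_joints(angles): joint-space move.
- ctrl.gripper_to(opening, force=None): finger opening in mm; force is the grip in N (None keeps the last); returns when the fingers have stopped.
- ctrl.hold(seconds).
- ctrl.solve_ik(position, orientation): joint angles nearest the present ones, or None.
- sensors.read_state(): the state.
- optics.grab_frame(name): name is "side" or "top"; returns (picture, depth): 400x640x3 uint8, red, green, blue; 400x640 float32, mm along the optical axis (not along the pixel's ray), 0 where there is no reading.
- optics.camera_params(name): a dict with "mtx" (3x3 intrinsics, pixels), "R" (3x3) and "t" (3): a world point X has camera coordinates R X + t. Camera axes: x right, y down, z forward; pixel columns grow to the right and rows downward; lengths in mm; the calibration is good to about 2 mm. A picture is of the moment at which its call begins. camera_params takes no time and is no camera call.
A pose or a line that the arm cannot do raises ctrl.MotionError and nothing moves.
- ctrl.finish_job(): hands the job in; it is judged then, once.
The state is a dict: "t": time; "q": joint angles; "qvel": joint speeds; "tau": joint torques, N m; "eef_pos": TCP position; "eef_rot": TCP orientation; "force": force on the tool from outside, world axes, zero at the start; "wrist_torque": the same for the moment, N m; "grip_width": finger opening in mm; "grasp_force": force on a finger pad.
Only numpy, scipy, OpenCV 4.12 (cv2) and the standard library are available. Lean on these libraries where they do the work, as an engineer would, in place of code of your own. Each camera call takes 0.05 s, during which the arm holds its last target. There are 200 camera calls.

## Task

Take the red-headed tapered key out of its wooden block, start it point down in the open slot between the hub and the shaft of the dish carousel, sloped side towards the brass seat, and tap or press it down until it is tight: it should stand a push of about 15 N without going further, but do not force it with more than about 25 N, which overloads the shaft. Let go of it, standing upright in the slot, and leave the tub, the dish stack and the jar where they are.

Things in the scene. Friction and masses are not known exactly. Their poses are not given: they have to be found in the camera images.
- key: Loose steel taper key, 110 g, 84 mm high, point down. Origin: middle of the tip, z up. Blade 60 mm long, 14 mm wide (y); face x = -2 mm flat and upright, +x face sloped 1 in 10 (x = +2 mm at tip, +8 mm under head). Red head z 60 to 84, x -2 to +16, y -11 to +11 mm, overhanging on the sloped side; grip it across y. Starts upright in the block, head's underside on the block's top.
- key_head (a point): Point on top of the key's head above the blade (key frame x 3, y 0, z 84 mm): the place to push or tap; axes as the key's.
- key_block: Fixed wooden block, 60 x 60 mm, 70 mm high, on an 80 mm foot, with the slot in which the key stands. Origin: centre of its underside. It is left or right of the carousel.
- carousel: Fixed bench carousel: round aluminium platter, 230 mm across, top at 28 mm, with six small dishes on it (58 mm across, tops at 43 mm), and in the middle a blue hub, 76 mm (x) by 54 mm (y), top at 88 mm. Origin: centre of its underside; z up. The slot for the key is in the hub on the +x side of the shaft, between shaft and brass seat.
- keyway (a point): Slot mouth: point on the shaft's flat face, mid width, at the hub's top. +x points across the slot to the brass seat, y along its width, z up. Slot 18 mm wide (y), 60 mm deep; 6.8 to 8.6 mm across (x) at the mouth, differing each time, and narrowing 1 in 10 downwards, all on the brass side. The key goes in 28 to 46 mm, then wedges. Enter with the tip's middle at x = 3.4 mm.
- shaft: Steel shaft, 26 x 17 mm, top 3 mm above the hub, origin as the carousel's. An orange rubber liner behind it lets it give a little away from the key (40 N/mm), so resistance to the key rises by several N per mm once it wedges. Friction then holds the key. A key let go when its tip is 12 mm or more in the slot slides down by itself until it touches both sides.
- tub: Bystander: open yellow tub, 110 mm across, 100 mm high, on the side of the carousel away from the key block. Origin: centre of underside.
- dish_stack: Bystander: stack of four dishes, 90 mm across, 60 mm high. Origin: centre of underside.
- jar: Bystander: white jar with a red lid, 56 mm across, 75 mm high. Origin: centre of underside.

How it is judged (in metres and radians):
On the way, in this order (a step that is already met when the one before it is completed fails the run):
1. the key is out of its block (horizontal distance between key and key_block above 0.08 m), for 0.1 s.
2. the key's tip is in the slot, sloped side to the seat, at least 8 mm deep (z of key in the frame of keyway below -0.008 m and horizontal distance between key and keyway below 0.009 m and x of key_head in the frame of keyway above 0.002 m), for 0.2 s.
At the end, for the whole second after the job is handed in: The key stands upright (within 0.08 rad) and at rest in the slot, let go, sloped side to the brass seat (within 0.15 rad), its tip at least 24 mm below the hub's top, wedged so tightly that it still presses on the shaft with more than 7 N (contact force between key and shaft above 7 N and z of key in the frame of keyway below -0.024 m and horizontal distance between key and keyway below 0.008 m and x of key_head in the frame of keyway above 0.002 m and angle between the x axis of key and the x axis of carousel, either way round below 0.15 rad and angle between key's own z axis and vertical below 0.08 rad and linear speed of key below 0.01 m/s); the robot touches nothing.
It fails at once if the key is overdriven: it presses on the shaft with more than 28 N (contact force between key and shaft above 28 N).
It fails at once if the tub is moved by more than 20 mm (distance of tub from where it was at the start of the episode above 0.02 m).
It fails at once if the dish stack is moved by more than 20 mm (distance of dish_stack from where it was at the start of the episode above 0.02 m).
It fails at once if the jar is moved by more than 20 mm (distance of jar from where it was at the start of the episode above 0.02 m).
It also fails if it takes over 53 s, if anything falls off the work surface, if the arm or the gripper's body presses on something with over 40 N, if the wrist force passes 120 N, or if a joint passes its speed limit or range.

## Working session

There is one attempt and no reset: what is moved stays moved. The work goes in short steps, each a Python script; the robot and the scene stay as the last script left them, time stands still between calls to the robot, and variables do not carry over. Pictures are saved under pics/ and viewed, at most 10 in all, crops included, and the job is handed in when it is done.

```bash
ls; mkdir -p pics; python3 - <<'E'
from plant import ctrl,sensors,optics
import cv2,numpy as np
for n in("side","top"):
    p,d=optics.grab_frame(n); cv2.imwrite(f"pics/{n}0.png",p[:,:,::-1]); np.savez(f"{n}0.npz",p=p,d=d)
    c=optics.camera_params(n); print(n,c["mtx"].round(1).tolist(),(-c["R"].T@c["t"]).round(0),c["R"].round(3).tolist())
print(ctrl.tcp_to_tips,sensors.read_state())
E
```

```text
pics
side [[383.7, 0.0, 323.4], [0.0, 383.7, 200.2], [0.0, 0.0, 1.0]] [412. 597. 509.] [[-0.958, -0.286, 0.011], [-0.165, 0.523, -0.836], [0.233, -0.803, -0.548]]
top [[398.4, 0.0, 316.2], [0.0, 398.4, 202.0], [0.0, 0.0, 1.0]] [ 493.   14. 1095.] [[-0.006, -1.0, 0.008], [-0.994, 0.006, -0.106], [0.106, -0.009, -0.994]]
25.0 {'t': 0.1, 'q': array([ 1.03049086e+00,  2.07356942e-01,  1.54281435e+00,  3.40411662e-05,
        1.39352325e+00, -1.50470296e-01]), 'qvel': array([-0.0007281 , -0.0014128 , -0.00244344,  0.00078221, -0.0004096 ,
        0.00153585]), 'tau': array([-2.43517261e-04, -3.84087217e+01, -2.92549270e+01, -1.83506299e-04,
        4.71994572e-03,  7.26792621e-06]), 'eef_pos': array([218.17487269, 531.31228462, 255.22770668]), 'eef_rot': array([[-9.24969226e-01,  3.80040392e-01, -1.10994282e-03],
       [ 3.80041853e-01,  9.24967569e-01, -1.78524335e-03],
       [ 3.48196533e-04, -2.07311989e-03, -9.99997790e-01]]), 'force': array([ 0.14649665,  0.1725459 , -0.98699124]), 'wrist_torque': array([ 0.00349597, -0.02569497,  0.01342315]), 'grasp_force': 0.0, 'grip_width': 85.57835448011551}
```

View pics/top0.png

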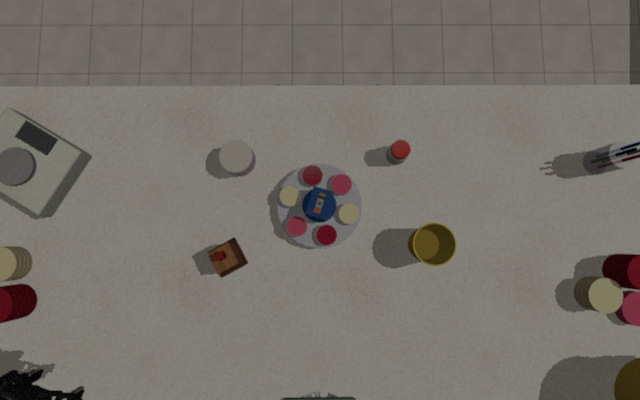

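View pics/side0.png

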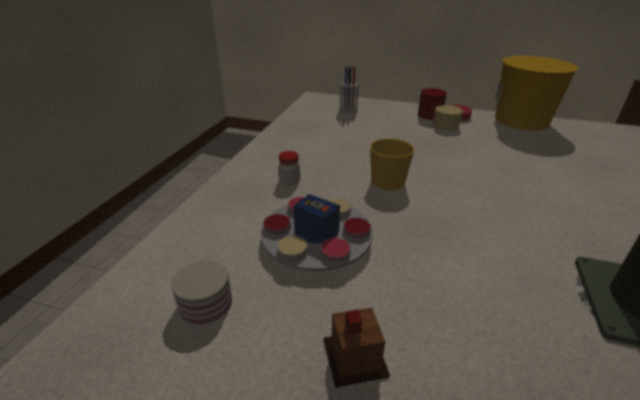

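The top view shows the hub at about (320,204), the key head at (219,256), the block at (228,257), the jar at (400,150), the dish stack at (236,157) and the tub at (433,243). The side view has the hub at (317,205) and the key head at (354,320). Next I'll enlarge the hub and key.

```bash
python3 - <<'E'
import cv2,numpy as np
a=np.load("top0.npz")["p"];b=np.load("side0.npz")["p"]
def c(p,x,y,w=44,h=32,s=9): return cv2.convertScaleAbs(cv2.resize(p[y-h//2:y+h//2,x-w//2:x+w//2,::-1],None,fx=s,fy=s,interpolation=cv2.INTER_NEAREST),alpha=1.7)
top=np.hstack([c(a,320,204),c(a,224,257)]);bot=np.hstack([c(b,317,206),c(b,356,322)])
cv2.imwrite("pics/crop.png",np.vstack([top,bot]))
E
```

```text
(no output)
```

View pics/crop.png

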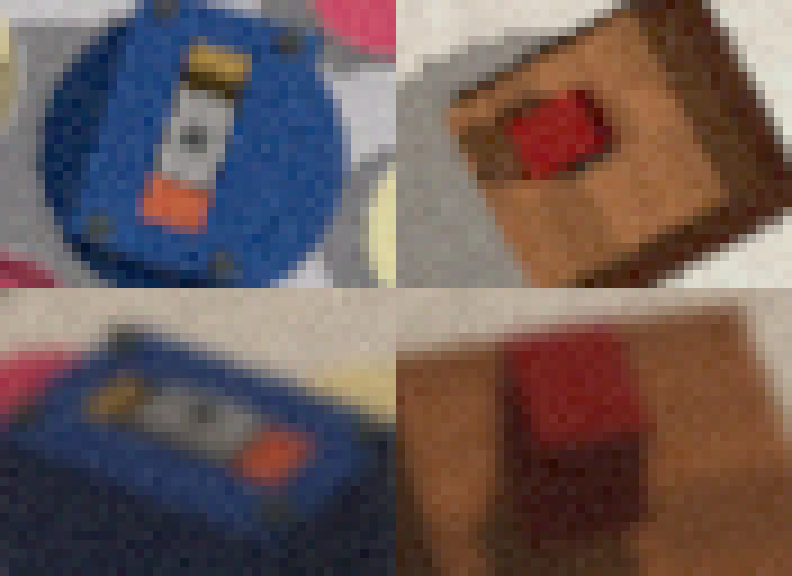

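The hub's slot sits between the grey shaft and the brass, on the side away from the robot. The shaft centre is at about (320.2,203) in the top view, and the orange liner is nearest the robot. The key head lies diagonally in the block. Now I'll measure both.

```bash
cat > h.py <<'E'
import cv2,numpy as np
from plant import ctrl,sensors,optics
def cast(n,uv,z):
    c=optics.camera_params(n); uv=np.atleast_2d(uv).astype(float)
    r=np.c_[(uv-c["mtx"][:2,2])/c["mtx"][0,0],np.ones(len(uv))]@c["R"]
    o=-c["R"].T@c["t"]; return (o+r*((z-o[2])/r[:,2])[:,None])[:,:2]
def proj(n,X):
    c=optics.camera_params(n); k=np.atleast_2d(X)@c["R"].T+c["t"]; return k[:,:2]/k[:,2:]*c["mtx"][0,0]+c["mtx"][:2,2]
def blobs(n,p,box,f,S=8):
    """contours (full-res pixel coords) of mask f(hsv) in upsampled box x0,y0,x1,y1"""
    x0,y0,x1,y1=box; q=cv2.resize(p[y0:y1,x0:x1],None,fx=S,fy=S,interpolation=cv2.INTER_CUBIC)
    m=f(cv2.cvtColor(q,cv2.COLOR_RGB2HSV).astype(int)).astype(np.uint8)
    cs=cv2.findContours(m,cv2.RETR_EXTERNAL,cv2.CHAIN_APPROX_NONE)[0]
    return (max(cs,key=cv2.contourArea)[:,0]+.5)/S-.5+[x0,y0]
def rect(n,ct,z):
    w=cast(n,ct,z).astype(np.float32); r=cv2.minAreaRect(w); m=cv2.moments(w)
    return np.round([*r[0],*r[1],r[2],m['m10']/m['m00'],m['m01']/m['m00']],1)
E
python3 - <<'E'
from h import *
f={n:np.load(n+"0.npz")["p"] for n in("top","side")}
bx={"top":((298,188,342,220),(202,241,250,280)),"side":((295,190,339,222),(328,305,390,345))}
for n in f:
    hsv=cv2.cvtColor(f[n],cv2.COLOR_RGB2HSV)
    for k,(i,z,g) in dict(
      orange=(0,88,lambda h:(h[...,0]<16)&(h[...,1]>130)&(h[...,2]>80)),
      brass=(0,88,lambda h:(h[...,0]>16)&(h[...,0]<32)&(h[...,1]>90)),
      shaft=(0,91,lambda h:(h[...,1]<80)&(h[...,2]>60)),
      slotset=(0,89,lambda h:(h[...,0]<90)|(h[...,1]<80)|(h[...,0]>150)),
      head=(1,94,lambda h:((h[...,0]<5)|(h[...,0]>170))&(h[...,1]>190)&(h[...,2]>(90 if n=="top" else 75))),
      block=(1,70,lambda h:(h[...,1]>110)&(h[...,2]>(75 if n=="top" else 50)))).items():
        try: print(n,k,rect(n,blobs(n,f[n],bx[n][i],g),z))
        except Exception as e: print(n,k,e)
print("HSVtop key row",cv2.cvtColor(f["top"][256:257,210:232],cv2.COLOR_RGB2HSV)[0].tolist())
print("HSVside key col",cv2.cvtColor(f["side"][308:340,354:355],cv2.COLOR_RGB2HSV)[:,0].tolist())
E
```

```text
top orange [580.1   3.3  16.2  10.9  74.  579.9   3.4]
top brass [617.   -8.1  16.4  12.2  73.4 617.4  -8.1]
top shaft [596.4 -32.1  53.7  81.3  89.7 592.8 -45.6]
top slotset [596.6 -32.3  53.9  81.4  89.7 599.7 -46. ]
top head [476.6 245.4   1.2   1.9   1.1 476.6 245.1]
top block [461.  244.5  59.3  59.6  27.9 460.5 241.3]
side orange [580.2   7.1  13.1   7.9  75.8 580.2   7.1]
side brass [567.3 -23.7  12.5  15.1  14.7 565.9 -25. ]
side shaft [606.2 -22.7  91.   55.8  17.6 605.  -34.6]
side slotset [598.7   0.9  91.4 111.8  17.6 599.8 -25. ]
side head max() iterable argument is empty
side block [462.4 247.9  60.3  60.1  27.7 460.2 243.1]
HSVtop key row [[13, 156, 54], [11, 153, 55], [15, 217, 53], [14, 144, 53], [7, 174, 60], [3, 192, 77], [2, 198, 85], [1, 199, 82], [0, 215, 83], [2, 220, 80], [0, 192, 85], [2, 199, 82], [1, 211, 82], [0, 197, 83], [0, 231, 64], [4, 184, 50], [9, 175, 64], [12, 153, 80], [12, 162, 85], [11, 139, 92], [14, 162, 88], [12, 139, 90]]
HSVside key col [[14, 47, 104], [9, 63, 93], [5, 121, 82], [2, 171, 70], [2, 190, 67], [2, 182, 70], [2, 192, 69], [179, 190, 67], [2, 204, 65], [2, 200, 69], [2, 206, 67], [1, 185, 66], [2, 184, 68], [2, 202, 63], [4, 187, 56], [6, 197, 44], [1, 159, 37], [2, 142, 36], [5, 209, 28], [5, 173, 34], [5, 159, 32], [5, 175, 32], [179, 179, 30], [3, 143, 32], [3, 151, 32], [5, 146, 35], [7, 137, 39], [10, 140, 40], [13, 133, 44], [11, 131, 41], [13, 128, 42], [14, 147, 40]]
```

```bash
python3 - <<'E'
from h import *
f={n:np.load(n+"0.npz")["p"] for n in("top","side")}
bx={"top":((310,190,332,216),(202,241,250,280)),"side":((302,197,332,216),(338,305,378,340))}
for n in f:
    for k,(i,z,g) in dict(
      brass=(0,88,lambda h:(h[...,0]>14)&(h[...,0]<34)&(h[...,1]>80)),
      shaft=(0,91,lambda h:(h[...,1]<75)),
      slotset=(0,89,lambda h:(h[...,0]<90)|(h[...,1]<80)|(h[...,0]>150)),
      head=(1,94,lambda h:((h[...,0]<7)|(h[...,0]>170))&(h[...,1]>150)&(h[...,2]>(68 if n=="top" else 50)))).items():
        print(n,k,rect(n,blobs(n,f[n],bx[n][i],g),z))
E
```

```text
top brass [617.   -8.2  16.7  12.7  73.2 617.3  -8.3]
top shaft [601.3  -3.3  20.   48.2  73.3 604.8  -4.5]
top slotset [598.6  -2.7  20.3  54.4  72.7 598.4  -2.5]
top head [467.2 248.   19.1  21.   27.5 467.4 247.9]
side brass [618.2  -4.2  15.    9.4  79.1 618.3  -3.8]
side shaft [593.    7.6  30.6  67.   63.3 600.5   4.5]
side slotset [593.7   4.9  31.8  68.1  62.3 596.5   3.2]
side head [468.  252.   19.8  20.4  26.4 467.5 251.4]
```

The measurements agree:
- The key is at about (461.7,246.2), with yaw about 27.5°. The head centre is offset 7 mm from the block centre along that direction.
- The hub yaw is about −17°.
- The keyway is at about (610.8,−4).

Next I'll grasp and lift the key.

```bash
cat >> h.py <<'E'
def R(yaw):  # tool down, gripper y axis = key y for key yaw (deg)
    a=np.radians(yaw+90); y=np.array([np.cos(a),np.sin(a),0]); z=np.array([0,0,-1.]); return np.c_[np.cross(y,z),y,z]
def st():
    s=sensors.read_state(); print("t%.1f"%s["t"],s["eef_pos"].round(1),"F",s["force"].round(1),"w%.1f g%.1f"%(s["grip_width"],s["grasp_force"]),"q5 %.2f"%s["q"][5]); return s
def shot(tag):
    o={}
    for n in("top","side"):
        p,_=optics.grab_frame(n); o[n]=p; np.save(f"{n}_{tag}.npy",p)
    return o
E
python3 - <<'E'
from h import *
P=[467.6,250]
print(ctrl.solve_ik([*P,200],R(27.5)),ctrl.solve_ik([610,-4,220],R(-17)))
ctrl.move_ptp([*P,180],R(27.5)); ctrl.gripper_to(50,60); st()
print(ctrl.move_l([*P,97.5],vel=80,threshold=12)); st()
ctrl.gripper_to(5,60); st()
ctrl.move_l([*P,205],vel=80); st()
shot("lift")
E
```

```text
[ 3.27683972e-01  1.66140380e-01  1.71110953e+00 -4.44089210e-16
  1.26434274e+00 -1.72307790e+00] [-1.48340273e-01  3.09747559e-01  1.49003225e+00 -4.44089210e-16
  1.34181285e+00 -1.42243063e+00]
t2.0 [467.5 250.3 180.1] F [-0. -0. -1.] w50.0 g0.0 q5 -1.72
False
t3.2 [468.2 250.2  98.2] F [-0.1 -0.4 -0.5] w50.0 g0.0 q5 -1.72
t3.5 [468.2 250.2  98.3] F [-0.9 -0.2  3.9] w20.6 g59.4 q5 -1.72
t5.0 [467.1 249.8 204.2] F [-0.5 -0.3 -1.3] w20.7 g58.8 q5 -1.72
```

```bash
python3 - <<'E'
from h import *
ctrl.move_ptp([620.7,-7.1,206],R(-17)); ctrl.hold(.2); s=st()
f=shot("hov")
def c(p,x,y,w,h,s): return cv2.convertScaleAbs(cv2.resize(p[y-h//2:y+h//2,x-w//2:x+w//2,::-1],None,fx=s,fy=s,interpolation=cv2.INTER_CUBIC),alpha=1.8)
l=np.load("side_lift.npy")
x,y=proj("side",[467,250,150])[0].astype(int); print(x,y)
y=min(y,350)
cv2.imwrite("pics/hov.png",np.hstack([c(f["side"],317,180,66,96,6),c(l,x,y,66,96,6)]))
E
```

```text
t6.5 [620.3  -5.4 206.1] F [ 0.8 -0.2 -1. ] w20.9 g58.9 q5 -1.42
356 286
```

View pics/hov.png

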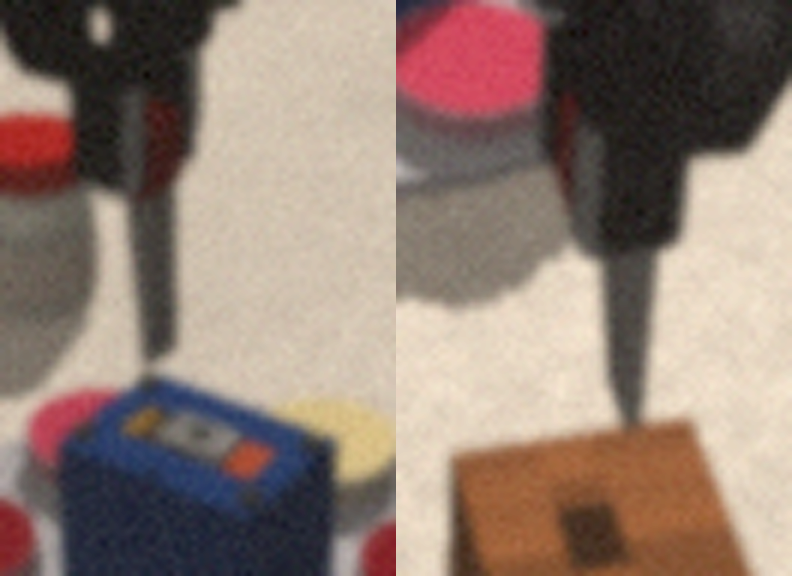

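The side crop shows the blade in the gripper. Its sloped edge faces image left, towards the brass, with the tip at about full-image (310,192) above the slot at about (310,203). Next I'll measure the lateral offset of the blade edges against the prediction.

```bash
python3 - <<'E'
from h import *
from scipy.ndimage import map_coordinates
p=np.load("side_hov.npy").astype(float).mean(2)
p=cv2.GaussianBlur(p,(0,0),.6)
T=np.array([620.3,-5.4,206.1-88.2]); a=np.radians(-17); d=np.array([np.cos(a),np.sin(a),0]); e=np.array([-d[1],d[0],0])
K=T-7*d; 
for z in(10,18,26,34,42):
    L=proj("side",K+d*(2+z/10)+e*7+[0,0,z])[0]; Rr=proj("side",K-2*d-7*e+[0,0,z])[0]
    out=[]
    for q,s in((L,-1),(Rr,1)):
        u=np.linspace(-6,6,121)*s; v=map_coordinates(p,[np.full(121,q[1]),q[0]+u],order=1)
        lo=v[:40].min();hi=np.median(v[-25:]); i=np.argmax((v>(lo+hi)/2)&(np.arange(121)>np.argmin(v[:60]))); out+=[u[i]]
    print(z,L.round(1),Rr.round(1),np.round(out,2))
print("px per mm along d,e",proj("side",K+10*d)-proj("side",K),proj("side",K+10*e)-proj("side",K))
print("tip bottom pred",proj("side",K-2*d+7*e).round(1))
for n in("top","side"):
    f=np.load(n+"_hov.npy"); 
    print(n,"K now pred px",proj(n,[610.8,-4.1,88]).round(1))
E
```

```text
10 [306.5 186.4] [312.8 184. ] [0.3 0.2]
18 [306.1 182.7] [312.8 180.5] [0.4 0.2]
26 [305.7 178.9] [312.8 176.9] [0.5 0. ]
34 [305.3 175.1] [312.8 173.2] [0.7 0. ]
42 [304.9 171.2] [312.7 169.5] [0.7 0.1]
px per mm along d,e [[-4.18757351 -1.53057905]] [[-3.0095422   2.25221491]]
tip bottom pred [[308.7 191.6]]
top K now pred px [[319.8 198. ]]
side K now pred px [[311.5 202.6]]
```

```bash
cat >> h.py <<'E'
def go(x,y,z,vel=40,th=None):
    """straight move, then correct the steady xy error"""
    r=ctrl.move_l([x,y,z],vel=vel,threshold=th); return r
E
python3 - <<'E'
from h import *
st(); go(620.9,-6.9,185); ctrl.hold(.3); s=st()
c=np.array([620.9,-6.9])*2-s["eef_pos"][:2]; print(c)
ctrl.move_l([*c,181],vel=20); ctrl.hold(.2); s=st()
r=ctrl.move_l([*c,166],vel=15,threshold=4); print(r); st(); ctrl.hold(.2); st()
E
```

```text
t6.6 [620.5  -5.9 206.2] F [-0.7  0.3 -2.4] w20.4 g58.9 q5 -1.42
t7.5 [621.1  -6.9 185.3] F [-1.  -0.6 -1.5] w20.5 g58.9 q5 -1.42
[620.72485532  -6.8532424 ]
t8.1 [620.8  -6.8 181. ] F [ 0.6  0.4 -0.5] w20.4 g58.9 q5 -1.42
False
t9.2 [620.9  -6.9 166. ] F [ 1.7 -0.1 -0.5] w20.6 g59.0 q5 -1.42
t9.4 [620.9  -6.9 166.1] F [ 2.2 -0.4 -0.6] w20.7 g59.0 q5 -1.42
```

```bash
python3 - <<'E'
from h import *
d=np.array([.956,-.292])
c=np.array([620.9,-6.9])+.6*d
ctrl.move_l([*c,166],vel=10); ctrl.hold(.2); st()
r=ctrl.move_l([*c,154],vel=15,threshold=4); print(r); ctrl.hold(.2); s=st()
if s["eef_pos"][2]<162:
    ctrl.gripper_to(45); ctrl.hold(.3); st()
    ctrl.move_l([*c,215],vel=100); st()
    f=shot("rel")
    def cr(p,x,y,w,h,s): return cv2.convertScaleAbs(cv2.resize(p[y-h//2:y+h//2,x-w//2:x+w//2,::-1],None,fx=s,fy=s,interpolation=cv2.INTER_CUBIC),alpha=1.8)
    cv2.imwrite("pics/rel.png",np.hstack([cr(f["side"],317,190,66,70,6),cr(f["top"],320,200,66,70,6)]))
E
```

```text
t9.9 [621.3  -7.  165.9] F [ 0.3 -1.1 -1.2] w20.7 g59.0 q5 -1.42
False
t11.0 [621.4  -7.  154. ] F [ 0.4 -0.2 -1.6] w21.0 g59.0 q5 -1.42
t11.7 [621.5  -7.1 154. ] F [ 0.4  1.3 -0. ] w45.2 g0.0 q5 -1.42
t12.5 [621.1  -7.  214.5] F [-0.8  0.2 -0.6] w45.0 g0.0 q5 -1.42
```

View pics/rel.png

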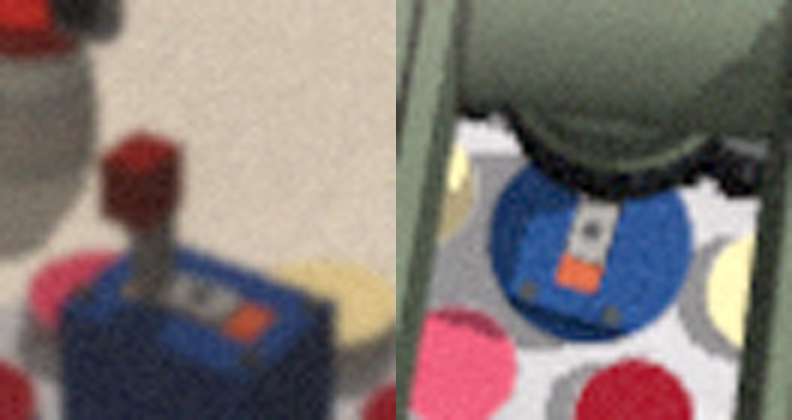

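The key stands upright in the slot. The side crop shows the red head at about (307,184) in the full image. Next I'll close the gripper and press it on the head in small steps.

```bash
python3 - <<'E'
from h import *
ctrl.gripper_to(0,40)
c=[617.1,-5.7]
ctrl.move_l([*c,190],vel=100); ctrl.hold(.3); st()
f0=np.mean([sensors.read_state()["force"][2] if not ctrl.hold(.02) else 0 for _ in range(8)])
r=ctrl.move_l([*c,140],vel=12,threshold=3); s=st(); print(r,f0)
if r:
    z=s["eef_pos"][2]
    for i in range(30):
        z-=.25; ctrl.move_l([*c,z],vel=5); ctrl.hold(.12)
        F=np.mean([sensors.read_state()["force"][2] if not ctrl.hold(.02) else 0 for _ in range(4)])-f0
        s=sensors.read_state(); print("%.2f %.2f F%.1f t%.1f"%(z,s["eef_pos"][2],F,s["t"]))
        if F>13 : break
E
```

```text
t13.8 [617.6  -5.8 190.7] F [ 0.7  0.4 -0. ] w0.3 g0.0 q5 -1.42
t16.1 [617.1  -5.7 164.4] F [ 0.5 -0.4  3.5] w0.2 g1.9 q5 -1.42
True -0.20364059233705745
164.20 164.46 F5.0 t16.6
163.95 164.47 F5.9 t17.1
163.70 164.42 F6.8 t17.5
163.45 164.40 F8.1 t17.9
163.20 164.39 F8.8 t18.4
162.95 164.37 F9.5 t18.8
162.70 164.36 F10.1 t19.2
162.45 164.34 F10.7 t19.7
162.20 164.33 F11.8 t20.1
161.95 164.30 F12.4 t20.5
161.70 164.30 F13.1 t21.0
```

```bash
python3 - <<'E'
from h import *
c=[617.1,-5.7]; z=161.7; f0=-.2
for i in range(30):
    z-=.25; ctrl.move_l([*c,z],vel=5); ctrl.hold(.1)
    F=np.mean([sensors.read_state()["force"][2] if not ctrl.hold(.02) else 0 for _ in range(4)])-f0
    s=sensors.read_state(); print("%.2f %.2f F%.1f t%.1f"%(z,s["eef_pos"][2],F,s["t"]))
    if F>18 : break
st()
E
```

```text
161.45 164.31 F14.4 t21.4
161.20 164.28 F15.3 t21.8
160.95 164.26 F16.1 t22.2
160.70 164.23 F16.8 t22.6
160.45 164.24 F17.7 t23.1
160.20 164.24 F18.6 t23.5
t23.5 [618.2  -5.8 164.2] F [-5.6  0.5 18.6] w0.0 g9.1 q5 -1.42
```

```bash
python3 - <<'E'
from h import *
ctrl.move_l([617.1,-5.7,200],vel=100); ctrl.move_l([540,90,230],vel=200);st()
f=shot("p1")
def cr(p,x,y,w,h,s): return cv2.convertScaleAbs(cv2.resize(p[y-h//2:y+h//2,x-w//2:x+w//2,::-1],None,fx=s,fy=s,interpolation=cv2.INTER_CUBIC),alpha=1.8)
cv2.imwrite("pics/p1.png",np.hstack([cr(f["side"],312,190,50,60,8),cr(f["top"],322,200,50,60,8)]))
E
```

```text
t24.8 [540.3  89.6 229.7] F [-0.2 -0.2  0.6] w0.1 g0.0 q5 -1.27
```

View pics/p1.png

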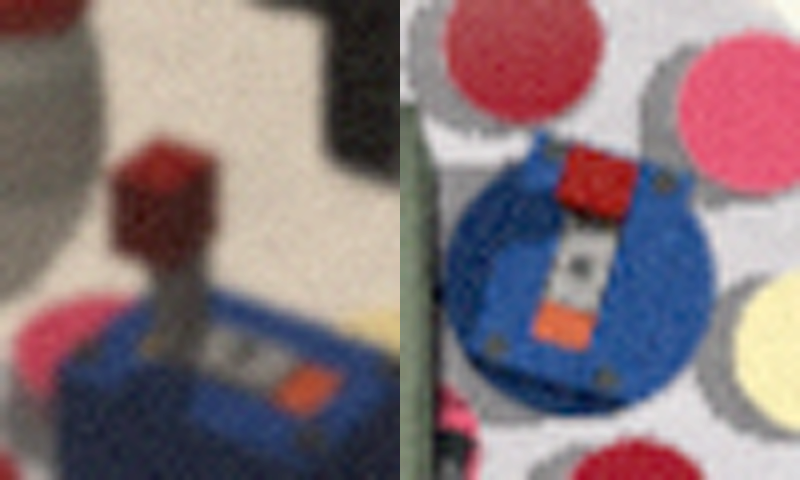

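The key stands upright and square to the hub, with its head at about (321.5,192) in the top view and (307,185) in the side view. I need its exact height and centre to check the depth and how the press went.

```bash
python3 - <<'E'
from h import *
f={n:np.load(n+"_p1.npy") for n in("top","side")}
bx={"top":(312,183,334,201),"side":(297,172,330,208)}
for n in f:
  for z in (128,134,140,146):
    g=lambda h:((h[...,0]<7)|(h[...,0]>170))&(h[...,1]>140)&(h[...,2]>(60 if n=="top" else 62))
    print(n,z,rect(n,blobs(n,f[n],bx[n],g),z))
p,d=optics.grab_frame("top"); c=optics.camera_params("top")
def zat(u,v):
    D=np.median(d[v-1:v+2,u-1:u+2]); X=c["R"].T@(np.array([(u-c["mtx"][0,2])/c["mtx"][0,0]*D,(v-c["mtx"][1,2])/c["mtx"][0,0]*D,D])-c["t"]); return X.round(1)
print("head",zat(322,192),"hub",zat(330,206),zat(310,205),"shaft",zat(320,203))
E
```

```text
top 128 [620.2  -6.6  21.7  17.6  73.2 620.3  -6.7]
top 134 [619.4  -6.5  21.6  17.5  73.2 619.5  -6.6]
top 140 [618.6  -6.4  21.4  17.4  73.2 618.7  -6.5]
top 146 [617.8  -6.3  21.3  17.3  73.2 617.9  -6.4]
side 128 [624.4 -19.2  17.6  15.4  76.8 625.3 -20.2]
side 134 [621.1  -9.5  17.4  15.2  76.8 621.9 -10.5]
side 140 [ 6.177e+02  2.000e-01  1.710e+01  1.490e+01  7.680e+01  6.186e+02
 -7.000e-01]
side 146 [614.4  10.   16.8  14.7  76.8 615.2   9. ]
head [619.5  -8.6 138. ] hub [595.4 -32.2  34.2] [593.2  21.   85.7] shaft [597.7  -4.4  91. ]
```

The depth is about 33.7 mm, but the push barely moved the key. A sideways reaction of −5.6 N in x suggests it was jamming by tilt. I'll press again and null the lateral force as I go.

```bash
cat > press.py <<'E'
from h import *
def press(c,zs,f0,goal,tmax,dz=.4):
    c=np.array(c,float); z=zs; m=0
    while True:
        z-=dz; ctrl.move_l([*c,z],vel=8); ctrl.hold(.06)
        F=np.mean([sensors.read_state()["force"] if not ctrl.hold(.02) else 0 for _ in range(3)],0)-f0
        s=sensors.read_state(); print("cmd",c.round(2),"%.2f act"%z,s["eef_pos"].round(2),"F",F.round(1),"t%.1f"%s["t"])
        if F[2]>goal or s["t"]>tmax or s["eef_pos"][2]<150: return c,z
        c+=np.clip(.12*F[:2],-.5,.5)
        dz=.4 if F[2]<goal-3 else .2
E
python3 - <<'E'
from press import *
c=[616.2,-5.5]
ctrl.move_l([*c,200],R(-17),vel=200); ctrl.move_l([*c,172],vel=60); ctrl.hold(.3)
f0=np.mean([sensors.read_state()["force"] if not ctrl.hold(.02) else 0 for _ in range(8)],0); print(f0)
r=ctrl.move_l([*c,155],vel=10,threshold=3); s=st()
print(press(c,s["eef_pos"][2]-.4,f0,16.5,39))
E
```

```text
[ 0.32073142 -0.04531306  0.04791678]
t27.7 [616.2  -5.5 164.2] F [0.4 0.1 4.3] w-0.2 g2.0 q5 -1.42
cmd [616.2  -5.5] 163.41 act [616.34  -5.47 164.18] F [-2.2  0.2  5.5] t28.1
cmd [615.94  -5.48] 163.01 act [616.35  -5.5  164.18] F [-1.9  0.1  6.9] t28.4
cmd [615.72  -5.47] 162.61 act [616.33  -5.49 164.09] F [-2.   0.7  7.8] t28.8
cmd [615.48  -5.39] 162.21 act [616.31  -5.41 163.96] F [-2.1  0.7  8.1] t29.1
cmd [615.23  -5.31] 161.81 act [616.21  -5.39 163.73] F [-1.8  0.2  8.4] t29.5
cmd [615.02  -5.28] 161.41 act [616.22  -5.37 163.61] F [-1.9  0.6  9.3] t29.8
cmd [614.79  -5.21] 161.01 act [616.21  -5.33 163.44] F [-1.6  0.4  9.2] t30.2
cmd [614.6   -5.16] 160.61 act [616.18  -5.33 163.3 ] F [-1.8  0.8 10.7] t30.6
cmd [614.38  -5.07] 160.21 act [616.16  -5.28 163.15] F [-1.6  0.3 10.8] t30.9
cmd [614.19  -5.04] 159.81 act [616.14  -5.28 162.99] F [-1.4  0.6 11.5] t31.3
cmd [614.02  -4.97] 159.41 act [616.12  -5.24 162.86] F [-1.8  0.2 12.2] t31.6
cmd [613.8   -4.94] 159.01 act [616.11  -5.26 162.74] F [-1.7  0.5 13.2] t32.0
cmd [613.6   -4.88] 158.61 act [616.09  -5.22 162.59] 
[... 340 characters left out ...]

cmd [612.63  -4.79] 157.61 act [615.92  -5.26 162.26] F [-1.4  0.4 14.1] t34.1
cmd [612.47  -4.75] 157.41 act [615.92  -5.25 162.27] F [-2.1 -0.2 14.6] t34.5
cmd [612.22  -4.78] 157.21 act [615.87  -5.29 162.14] F [-0.3  0.3 14.9] t34.9
cmd [612.18  -4.74] 157.01 act [615.9   -5.29 162.14] F [-1.   0.1 16.5] t35.2
cmd [612.05  -4.73] 156.81 act [615.87  -5.29 162.03] F [-1.4 -0.  15.8] t35.6
cmd [611.89  -4.73] 156.61 act [615.85  -5.3  161.98] F [-0.7  0.3 16.1] t35.9
cmd [611.8  -4.7] 156.41 act [615.83  -5.27 161.84] F [-0.8  0.5 16.2] t36.3
cmd [611.71  -4.64] 156.21 act [615.82  -5.3  161.81] F [-0.9  0.1 16.9] t36.6
(array([611.70873704,  -4.6395626 ]), np.float64(156.21126623593855))
```

The key now wedges properly: it moved about 2.4 mm under a rising force and reached 17 N. I'll unload along the same path and check.

```bash
python3 - <<'E'
from h import *
ctrl.move_l([615.9,-5.4,163.5],vel=15); st()
ctrl.move_l([616,-5.4,200],vel=80); ctrl.move_l([540,90,230],vel=200); ctrl.hold(.2); st()
f=shot("p2")
for n,b in {"top":(312,183,334,201),"side":(297,172,330,208)}.items():
    g=lambda h:((h[...,0]<7)|(h[...,0]>170))&(h[...,1]>140)&(h[...,2]>(60 if n=="top" else 62))
    print(n,rect(n,blobs(n,f[n],b,g),136.5))
def cr(p,x,y,w,h,s): return cv2.convertScaleAbs(cv2.resize(p[y-h//2:y+h//2,x-w//2:x+w//2,::-1],None,fx=s,fy=s,interpolation=cv2.INTER_CUBIC),alpha=1.8)
cv2.imwrite("pics/p2.png",np.hstack([cr(f["side"],312,190,50,60,8),cr(f["top"],322,200,50,60,8)]))
E
```

```text
t37.4 [615.3  -5.3 162.6] F [-0.4  0.2  0.2] w-0.1 g0.0 q5 -1.42
t39.0 [540.5  89.1 229.5] F [-0.3 -0.7  0.6] w-0.3 g0.0 q5 -1.27
top [618.5  -6.3  21.4  17.5  74.1 618.7  -6.4]
side [620.   -1.2  18.9  13.6  65.4 619.4  -2.5]
```

View pics/p2.png

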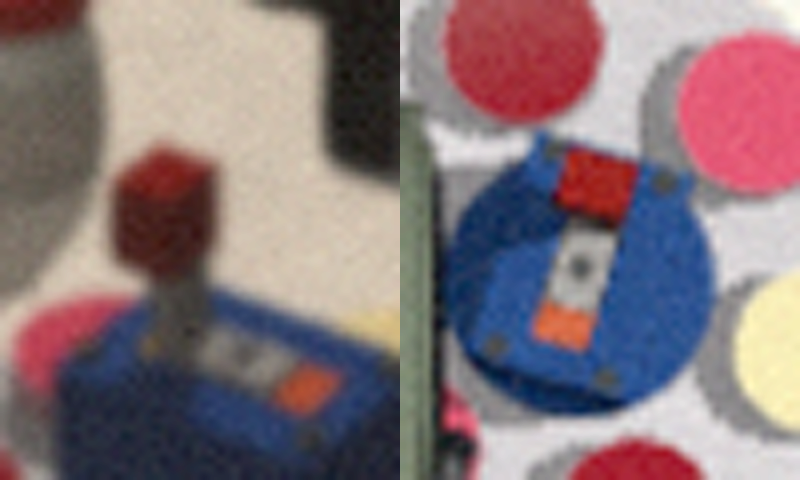

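The key stands upright and square in the slot. Its head is about 1 px lower than before, at about (307,186) in the side view, and the gripper is clear of it. I'm handing the job in.

```bash
python3 -c "
from plant import ctrl
print(ctrl.finish_job())"
```

```text
the job is handed in; nothing more can be done
None
```

I handed the job in at about 39 s (the result was not reported): the key stands upright and let go in the slot, about 36 mm deep with its sloped side to the brass, pressed to about 17 N, and the arm never went near the tub, dish stack or jar.

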